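# Reset the grind of the squat spice mill

### The job

The grind setting of the squat spice mill (the low, wide one with the large hexagonal lock nut) has slipped. Loosen its lock nut counter-clockwise by about a sixth of a turn, turn the adjuster bar above it clockwise until the pointer on its disc lines up with the raised mark on the mill's rim, then turn the lock nut clockwise until it is fully tight again without losing the setting. Leave the adjuster of the tall mill as it is.

Things in the scene. Friction and masses are not known exactly. Their poses are not given: they have to be found in the camera images.
- squat_mill: Low wide mill, fixed; wood, metal rim 108 mm across, top 66 mm up. Origin: underside centre on the worktop; z up = axis of nut and adjuster. Mark: dark raised 9x7x5 mm block on the rim at its own -x. On the axis, heights over the worktop: disc to 72 mm, hexagonal lock nut 74-92 mm (50 mm across flats), grip bar 100-122 mm (36 long, 14 wide), so open fingers pass down outside the bar to the nut.
- lock_nut (a joint): Nut angle, rad: 0 = tight (stop, where it starts), grows counter-clockwise from above, stop at 1.5. At 0 two of its six flats face the mill's own +x and -x; flats turn with it. Turns stiffly (0.3 N m), stays where left. Tight, it clamps the adjuster (slips only at 0.5 N m); from 0.5 rad the adjuster is free, from 0.7 the nut counts as loosened; a sixth of a turn is 1.05.
- adjuster (a joint): Angle of the adjuster (grip bar, stem, disc with pointer: a dark raised nib at its edge), rad: 0 = pointer at the mark, grows counter-clockwise from above. Starts at 0.6 to 1.2; runs on past 0 (stops -0.5, 1.8). The bar lies along the pointer's direction, so at 0 along the mill's own x. Nut loose: turns easily (0.1 N m), stays where left.
- tall_adjuster (a joint): Angle of the bar on top of the tall mill (rim 60 mm across, 168 mm high, no lock nut; a bystander), rad, starts at 0, grows counter-clockwise from above. To be left as it is.

How it is judged:
By the outcome, as a careful person would: the job done as asked, in the order asked, and still so for the second after the job is handed in, with the robot touching nothing.
It also fails if it takes over 61 s, if anything falls off the work surface, if the arm or the gripper's body presses on something with over 40 N, if the wrist force passes 120 N, or if a joint passes its speed limit or range.

### The arm

A 6-joint arm with a two-finger parallel gripper is mounted at the origin on a cart in front of the work surface, level with it; the furniture and walls round the work are solid. World frame = base frame: x ahead of the robot, y to its left, z up, the work surface at z = 0. Lengths are in mm, angles in rad, forces in N, time in s.
With the tool pointing down it reaches from about 275 to 1000 mm from the base axis. Payload 8.4 kg.
Tool frame: the origin (TCP) lies on the centre line of the jaws, within the pads' length; the fingertips stand 14 mm ahead of it and the grasp point (between the pads) lies 5 mm behind it; z points along the fingers, y is the line along which they close (so a half turn about z gives the same grasp; the last joint's range is limited). The gripper opens to 85 mm and grips with 20 to 120 N. Pads are 22 mm wide; open, the fingers measure 114 mm over their backs; the gripper's body (76 mm by 85 mm) begins 54 mm behind the grasp point. The pads swing forward as they close: fully open they stand 13 mm farther back than shut.
Start: joints at [-1.167, 0.353, 1.633, -0, 1.155, -0.002], TCP at [246.72, -574.245, 245.281] pointing down, gripper open.
Joint ranges: [-2.63, 2.63], [-0.92, 2.1], [0.06, 2.66], [-1.3, 4.44], [0, 2.69], [-3.02, 3.02]. Speed limits (rad/s): [2.22, 2.22, 2.79, 3.14, 3.14, 3.14].

### API

Orientations are given as [roll, pitch, yaw] about the fixed x, y, z axes, in that order (R = Rz(yaw) Ry(pitch) Rx(roll)).
In Python, from rig import r gives the robot as it stands.
- The arm moves only by the tool step_arm, never from a script. Its argument "plan" is text: rows parted by semicolons, each of 7 numbers parted by spaces: the turn, a rotation vector about the world's x, y, z in degrees, then the shift along the world's x, y, z in mm, then the closure in counts, from 0 (fully open) to 255 (shut). In form: rx ry rz x y z hand; .... A call has 1 to 8 rows; each row is the pose to reach, as a shift and turn from the pose commanded when the call began; what a row does not reach only later rows make up. A row lasts 1/10 s, in which the tool goes at most 50 mm and 8.59 degrees, less where a joint would pass 70% of its speed; a pose out of reach is approached as far as the arm can. A call with a gripper value outside its range is refused whole. The fingers move at their own pace and stop on an object; "force" is the grip in N (left out, the last holds). Time passes only in rows, so rows that repeat a pose let the fingers close. It gives the time, the measured TCP pose, the force, the opening and the grip force at its end, in the units of the state.
- r.sense(): the state, without advancing time (a new reading comes with each control period).
- r.grab_frame(name): name is "scene" or "top" or "wrist"; returns (picture, depth): 384x512x3 uint8, red, green, blue; 384x512 float32, mm along the optical axis (not along the pixel's ray), 0 where there is no reading.
- r.get_calibration(name): a dict with "K" (3x3 intrinsics, pixels), "world_from_camera" (4x4, takes a point from camera to world coordinates). Camera axes: x right, y down, z forward; pixel columns grow to the right and rows downward; lengths in mm; the calibration is good to about 2 mm. A picture is of the moment at which its call begins: read the wrist's pose just before it. get_calibration takes no time and is no camera call; for the wrist camera it gives the pose at the moment of the call.
- r.sign_off(): hands the job in; it is judged then, once.
The state is a dict: "clock": time; "qpos": joint angles; "qvel": joint speeds; "joint_efforts": joint torques, N m; "eef_pos": TCP position; "tcp_rot": TCP orientation; "contact_force": force on the tool from outside, world axes, zero at the start; "wrist_torque": the same for the moment, N m; "opening": opening from 0.0 (shut) to 1.0 (fully open); "grasp_force": force on a finger pad.
Only numpy, scipy, OpenCV 4.12 (cv2) and the standard library are available. Lean on these libraries where they do the work, as an engineer would, in place of code of your own. Each camera call takes 0.05 s, during which the arm holds its last target. There are 200 camera calls.

## Working session

There is one attempt and no reset: what is moved stays moved. The work goes in short steps, Python scripts to look and compute and a tool call to move; the robot and the scene stay as the last step left them, time stands still between calls to the robot, and variables do not carry over. Pictures are saved under pics/ and viewed, at most 10 in all, crops included, and the job is handed in when it is done.

Besides the shell and the picture viewer there is one more tool, called after "Call:" as name(argument=value, ...), one argument or row to a line, values as JSON. step_arm: Moves the arm, as the interface text tells. Its arguments: {"type":"object","properties":{"plan":{"type":"string"},"force":{"type":"number"}},"required":["plan"]}

```bash
mkdir -p pics
python3 - <<'E'
from rig import r
import cv2,numpy as np
s=r.sense();print(s)
ims=[]
for n in("scene","top"):
    p,d=r.grab_frame(n);np.savez(n,p=p,d=d);c=r.get_calibration(n);print(n,c["K"].round(1).tolist(),c["world_from_camera"].round(3).tolist())
    ims.append(cv2.cvtColor(p,cv2.COLOR_RGB2BGR))
cv2.imwrite("pics/a.png",cv2.resize(ims[0],(800,600)));cv2.imwrite("pics/b.png",cv2.resize(ims[1],(800,600)))
E
```

```text
{'clock': 0.0, 'qpos': array([-1.16739955e+00,  3.53649900e-01,  1.63413121e+00,  3.03206391e-05,
        1.15521668e+00, -2.42210931e-03]), 'qvel': array([ 0.00223048,  0.00087193,  0.00058882,  0.00109319, -0.00053534,
        0.00067671]), 'joint_efforts': array([-1.44418271e-03, -6.05243540e+01, -3.42069912e+01, -8.78757282e-05,
        9.42415703e-03, -2.29746445e-05]), 'eef_pos': array([ 246.54693018, -573.81538971,  244.56183425]), 'tcp_rot': array([-3.14018759e+00, -3.11259016e-05,  4.05806608e-01]), 'contact_force': array([-0.03510341, -1.00580771,  0.48412111]), 'wrist_torque': array([-0.04761659, -0.01235394, -0.035409  ]), 'grasp_force': 0.0, 'opening': 0.9982808210396253}
scene [[453.1, 0.0, 260.1], [0.0, 453.1, 194.3], [0.0, 0.0, 1.0]] [[0.997, 0.035, -0.069, 535.403], [0.077, -0.537, 0.84, -619.3], [-0.008, -0.843, -0.538, 522.685], [0.0, 0.0, 0.0, 1.0]]
top [[470.7, 0.0, 255.5], [0.0, 470.7, 187.9], [0.0, 0.0, 1.0]] [[0.021, -0.984, 0.176, 297.35], [-1.0, -0.022, -0.001, 167.92], [0.005, -0.176, -0.984, 892.407], [0.0, 0.0, 0.0, 1.0]]
```

View pics/a.png

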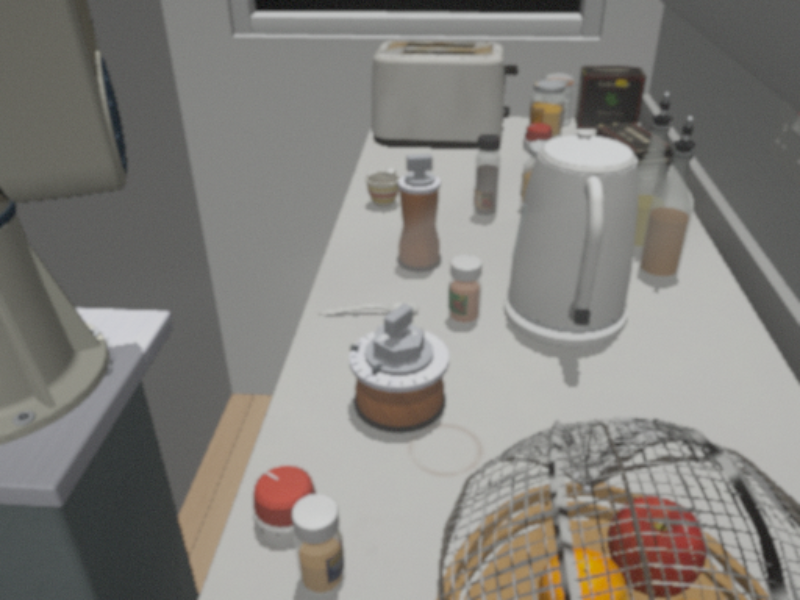

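View pics/b.png

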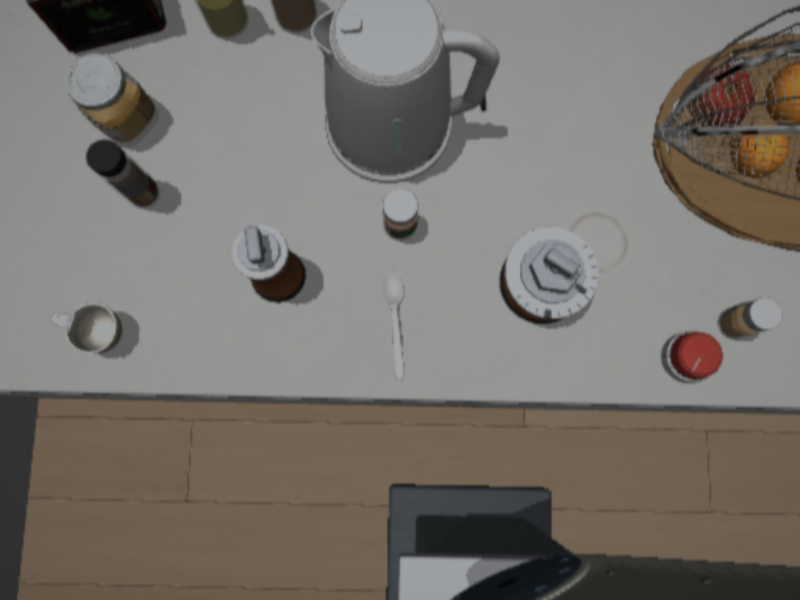

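The top view shows the squat mill at about (552,272) of 800x600, with its mark at (548,314) and the pointer at (583,288). The tall mill is at (262,255).

```bash
cat > h.py <<'E'
import numpy as np,cv2
from rig import r
def cloud(d,c):
    K=c["K"];v,u=np.mgrid[:d.shape[0],:d.shape[1]]
    P=np.stack([(u-K[0,2])/K[0,0]*d,(v-K[1,2])/K[1,1]*d,d,np.ones_like(d)],-1)
    return (P@c["world_from_camera"].T)[...,:3]
def onplane(uv,c,z):
    K=c["K"];T=c["world_from_camera"];uv=np.atleast_2d(uv).astype(float)
    ray=np.c_[(uv[:,0]-K[0,2])/K[0,0],(uv[:,1]-K[1,2])/K[1,1],np.ones(len(uv))]@T[:3,:3].T
    return T[:3,3]+ray*((z-T[2,3])/ray[:,2])[:,None]
E
python3 - <<'E'
from h import *
D=np.load("top.npz");p,d=D["p"],D["d"];c=r.get_calibration("top")
W=cloud(d,c)
c0=onplane([552*.64,272*.64],c,66)[0];print("c0",c0)
near=np.hypot(*(W[...,:2]-c0[:2]).transpose(2,0,1))<75
print(np.histogram(W[...,2][near],bins=range(-10,135,5)))
m=near&(W[...,2]>55)
q=cv2.findContours(m.astype(np.uint8),cv2.RETR_EXTERNAL,cv2.CHAIN_APPROX_NONE)[0]
q=max(q,key=cv2.contourArea)[:,0];X=onplane(q,c,66)[:,:2]
print("rim",cv2.minEnclosingCircle(X.astype(np.float32)),X.mean(0))
m=near&(W[...,2]>110);ys,xs=np.where(m);X=onplane(np.c_[xs,ys],c,122)[:,:2]
print("bar",cv2.minAreaRect(X.astype(np.float32)),X.mean(0),len(X))
dark=(p.max(2)<90)&near&(W[...,2]>60)
n,l,st,ce=cv2.connectedComponentsWithStats(dark.astype(np.uint8))
for i in range(1,n):
    if st[i,4]>4: print(st[i,4],ce[i],onplane(ce[i],c,71)[0])
cv2.imwrite("pics/c.png",cv2.resize(cv2.cvtColor(p[130:220,300:410],cv2.COLOR_RGB2BGR),None,fx=6,fy=6,interpolation=cv2.INTER_CUBIC))
E
```

```text
c0 [474.31076147  -7.56898966  66.        ]
(array([   2,  912,  743,  101,   17,   20,   47,   41,    4,    0,    0,
          0,    0,    8,  447, 1051,  504,   24,   22,   66,  411,    9,
         12,   16,   18,   41,  143,    2]), array([-10,  -5,   0,   5,  10,  15,  20,  25,  30,  35,  40,  45,  50,
        55,  60,  65,  70,  75,  80,  85,  90,  95, 100, 105, 110, 115,
       120, 125, 130]))
rim ((475.4422607421875, -5.898898601531982), 54.34275817871094) [475.12434918  -5.94207668]
bar ((474.18585205078125, -5.1001739501953125), (35.91566848754883, 17.309690475463867), 56.813594818115234) [474.53703088  -5.01869543] 204
82 [356.1097561  171.40243902] [478.23893174 -11.6383718   71.        ]
65 [347.69230769 180.83076923] [460.74472822   3.62797692  71.        ]
21 [371.14285714 184.52380952] [454.98509853 -37.98638389  71.        ]
16 [350.0625 201.0625] [ 4.24432514e+02 -8.28433646e-02  7.10000000e+01]
```

View pics/c.png

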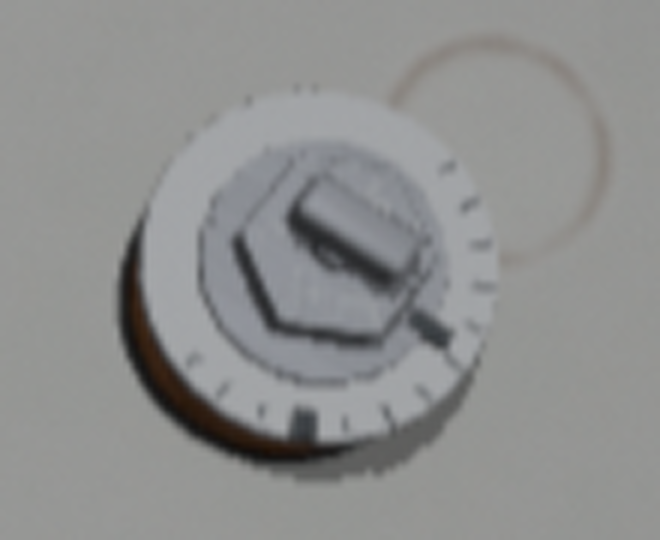

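Mill axis is at about (475,-5.5) with its mark at 174° in the world, so the mill's yaw is about -6°. The pointer is at 238°, so the adjuster reads about 1.12 rad. The jaw line is already near 114°, which is square to a pair of nut flats and clear of the pointer. Moving above the mill.

Call:
step_arm(
  plan="0 0 0 16 40 0 0;0 0 0 32 80 0 0;0 0 0 49 121 0 0;0 0 0 65 162 0 0;0 0 0 81 203 0 0;0 0 0 98 243 0 0;0 0 0 114 284 0 0;0 0 0 130 324 0 0",
)

```text
clock: 0.9
eef_pos: [376.8, -248.5, 245.2]
tcp_rot: [-3.141, 0.0, 0.406]
contact_force: [0.6, 0.7, 0.8]
opening: 0.997
grasp_force: 0.0
```

Call:
step_arm(
  plan="0 0 0 16 40 0 0;0 0 0 32 80 0 0;0 0 0 49 121 0 0;0 0 0 65 162 0 0;0 0 0 81 203 0 0;0 0 0 98 244 0 0;0 0 0 98 244 0 0;0 0 0 98 244 0 0",
)

```text
clock: 1.7
eef_pos: [474.6, -5.4, 244.9]
tcp_rot: [-3.141, 0.001, 0.408]
contact_force: [-0.1, 0.2, -0.1]
opening: 0.998
grasp_force: 0.0
```

Run:
```python
from h import *
s=r.sense();print(s["clock"],s["eef_pos"],s["tcp_rot"],s["qpos"].round(2))
c=r.get_calibration("wrist");p,d=r.grab_frame("wrist");np.savez("w1",p=p,d=d)
print(c["world_from_camera"].round(2).tolist(),c["K"].tolist())
cv2.imwrite("pics/d.png",cv2.cvtColor(p,cv2.COLOR_RGB2BGR))
W=cloud(d,c);near=np.hypot(W[...,0]-475,W[...,1]+5.5)<75
print(near.sum())
m=near&(W[...,2]>55)
q=cv2.findContours(m.astype(np.uint8),cv2.RETR_EXTERNAL,cv2.CHAIN_APPROX_NONE)[0]
q=max(q,key=cv2.contourArea)[:,0];X=onplane(q,c,66)[:,:2]
print("rim",cv2.minEnclosingCircle(X.astype(np.float32)),X.mean(0))
m=near&(W[...,2]>117)&(W[...,2]<126);X=W[m][:,:2]
print("bar",cv2.minAreaRect(X.astype(np.float32)),X.mean(0),len(X))
dark=(p.max(2)<90)&near&(W[...,2]>60)
n,l,st,ce=cv2.connectedComponentsWithStats(dark.astype(np.uint8))
for i in range(1,n):
    if st[i,4]>15: print(st[i,4],ce[i],onplane(ce[i],c,71)[0],W[l==i][:,2].max())
```

```text
1.7 [474.56140928  -5.41268262 244.93353479] [-3.14145435e+00  9.10778663e-04  4.08482208e-01] [-0.01  0.12  1.94 -0.    1.08  1.15]
[[0.4, -0.88, -0.27, 544.08], [-0.92, -0.38, -0.12, 24.56], [0.0, 0.3, -0.96, 374.25], [0.0, 0.0, 0.0, 1.0]] [[265.98233772900164, 0.0, 256.09209644748006], [0.0, 265.98233772900164, 195.40251510206772], [0.0, 0.0, 1.0]]
47523
rim ((177.4606475830078, -134.70193481445312), 396.2336730957031) [ 259.4018805  -100.32599487]
bar ((477.6640625, -9.242229461669922), (35.94649124145508, 14.028810501098633), 57.24955368041992) [478.67144937  -8.53996809] 493
63 [260.03174603 162.88888889] [496.01931783  -1.73111918  71.        ] 92.32214353242847
169 [266.4852071  189.63313609] [469.77429265 -21.58878321  71.        ] 122.60843851322909
36 [238.94444444 213.08333333] [429.33735578  -2.91467649  71.        ] 73.77223305580424
38454 [255.63140376 335.74353773] [265.90474291 -95.75546913  71.        ] 332.90203823898946
```

View pics/d.png

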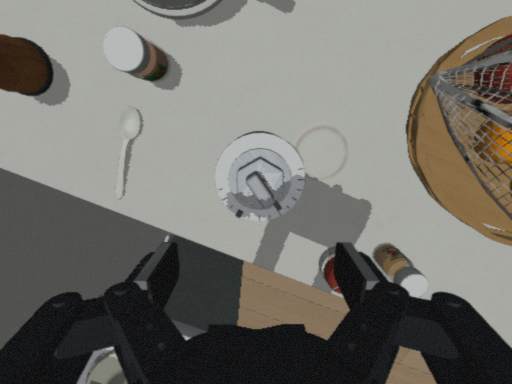

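The wrist view shows the mill centred near (260,177), the mark at (239,213) and the pointer near (278,207). The gripper spoiled the rim fit, so I'm redoing it.

Run:
```python
from h import *
D=np.load("w1.npz");p,d=D["p"],D["d"];c=r.get_calibration("wrist")
W=cloud(d,c);near=np.hypot(W[...,0]-477,W[...,1]+7)<75
for lo,hi,z in((60,71,66),(89,96,92),(118,127,122)):
    m=near&(W[...,2]>lo)&(W[...,2]<hi)
    n,l,st,ce=cv2.connectedComponentsWithStats(m.astype(np.uint8));m=l==1+np.argmax(st[1:,4])
    q=max(cv2.findContours(m.astype(np.uint8),cv2.RETR_EXTERNAL,cv2.CHAIN_APPROX_NONE)[0],key=cv2.contourArea)[:,0]
    X=onplane(q,c,z)[:,:2].astype(np.float32)
    print(z,np.median(W[m][:,2]),cv2.minEnclosingCircle(X),cv2.fitEllipse(X),cv2.minAreaRect(X))
```

```text
66 66.84849417529017 ((477.6160888671875, -10.230883598327637), 53.82570266723633) ((477.9137878417969, -10.247014999389648), (105.3489990234375, 106.67518615722656), 161.836181640625) ((477.3699951171875, -10.164566040039062), (106.02490234375, 106.43733978271484), 23.324417114257812)
92 92.78829243213818 ((477.9815979003906, -10.144845962524414), 28.278833389282227) ((477.94775390625, -10.306730270385742), (48.71072006225586, 50.5115852355957), 81.29646301269531) ((477.6470031738281, -9.936302185058594), (50.31687545776367, 55.769412994384766), 52.585758209228516)
122 122.52006986080215 ((477.8558349609375, -9.63972282409668), 18.197547912597656) ((477.9873046875, -9.748289108276367), (14.844317436218262, 42.91594314575195), 147.16993713378906) ((477.98681640625, -9.819448471069336), (35.84571075439453, 13.995668411254883), 57.03390884399414)
```

Call:
step_arm(
  plan="0 0 0 3 -3 -40 0;0 0 0 3 -3 -70 0;0 0 0 3 -3 -95 0;0 0 0 3 -3 -95 0",
)

```text
clock: 2.15
eef_pos: [474.9, -10.6, 147.6]
tcp_rot: [-3.139, 0.006, 0.404]
contact_force: [-0.7, 0.9, -0.0]
opening: 1.001
grasp_force: 0.0
```

```bash
cat >> h.py <<'E'
def look(name,cx=477,cy=-8,save=None):
    s=r.sense();print(s["clock"],s["eef_pos"].round(1),s["tcp_rot"].round(3),s["contact_force"].round(1))
    c=r.get_calibration(name);p,d=r.grab_frame(name)
    W=cloud(d,c);near=np.hypot(W[...,0]-cx,W[...,1]-cy)<65
    if save: cv2.imwrite(save,cv2.cvtColor(p,cv2.COLOR_RGB2BGR))
    for lo,hi,z in((60,71,66),(87,96,92),(118,127,122)):
        m=near&(W[...,2]>lo)&(W[...,2]<hi)
        n,l,st,ce=cv2.connectedComponentsWithStats(m.astype(np.uint8))
        if n<2: continue
        m=l==1+np.argmax(st[1:,4])
        q=max(cv2.findContours(m.astype(np.uint8),cv2.RETR_EXTERNAL,cv2.CHAIN_APPROX_NONE)[0],key=cv2.contourArea)[:,0]
        X=onplane(q,c,z)[:,:2].astype(np.float32)
        print(z,np.median(W[m][:,2]).round(1),np.array(cv2.minEnclosingCircle(X)[0]).round(1),cv2.minAreaRect(X))
    dark=(p.max(2)<90)&near&(W[...,2]>60)&(W[...,2]<80)
    n,l,st,ce=cv2.connectedComponentsWithStats(dark.astype(np.uint8))
    for i in range(1,n):
        if st[i,4]>12: print("dark",st[i,4],ce[i].round(1),onplane(ce[i],c,71)[0].round(1),W[l==i][:,2].max().round(1))
    return p,d,c
E
python3 -c "
from h import *
look('wrist',save='pics/e.png')"
```

```text
2.15 [474.9 -10.6 147.6] [-3.139  0.006  0.404] [-0.7  0.9 -0. ]
66 66.9 [477.5  -8.7] ((477.9131164550781, -9.231094360351562), (107.16531372070312, 106.40789031982422), 63.547760009765625)
92 92.8 [478.3  -9. ] ((478.23095703125, -8.928739547729492), (56.49045181274414, 50.94962692260742), 82.08665466308594)
122 122.5 [478.5  -8.2] ((478.8586730957031, -8.418193817138672), (36.3123664855957, 14.279810905456543), 57.334251403808594)
dark 13 [237.8 182.8] [489.8  11.3  71. ] 80.0
dark 17 [276.2 185. ] [500.2 -17.6  71. ] 79.9
dark 85 [281.3 242.7] [455.2 -42.8  71. ] 75.1
dark 74 [226.8 250.8] [429.6  -2.7  71. ] 73.1
```

View pics/e.png

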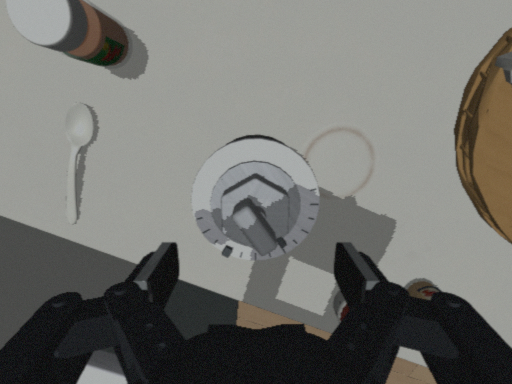

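The close view puts the axis at (478,-9) and the mark at 172.7°, so the mill's yaw is about -7.4°. Descending to the nut.

Call:
step_arm(
  plan="0 0 0 0.5 0 -15 0;0 0 -0.7 0.5 0 -30 0;0 0 -0.7 0.5 0 -45 0;0 0 -0.7 0.5 0 -55 0;0 0 -0.7 0.5 0 -58 0;0 0 -0.7 0.5 0 -58 0;0 0 -0.7 0.5 0 -58 0",
)

```text
clock: 2.9
eef_pos: [478.8, -9.4, 93.1]
tcp_rot: [3.141, -0.001, 0.393]
contact_force: [1.0, 0.4, -0.2]
opening: 1.001
grasp_force: 0.0
```

Call:
step_arm(
  plan="0 0 0 -0.5 0 -1 60;0 0 0 -0.5 0 -1 100;0 0 0 -0.5 0 -1 130;0 0 0 -0.5 0 -1 150;0 0 0 -0.5 0 -1 150;0 0 0 -0.5 0 -1 150",
  force=60,
)

```text
clock: 3.5
eef_pos: [477.5, -8.4, 92.0]
tcp_rot: [-3.14, -0.0, 0.393]
contact_force: [-4.0, 6.2, 11.7]
opening: 0.563
grasp_force: 60.8
```

Call:
step_arm(
  plan="0 0 0 0 0 1 150;0 0 4 0 0 1 150;0 0 8 0 0 1 150;0 0 13 0 0 1 150;0 0 18 0 0 1 150;0 0 23 0 0 1 150;0 0 28 0 0 1 150;0 0 32 0 0 1 150",
)

```text
clock: 4.3
eef_pos: [477.3, -8.2, 92.2]
tcp_rot: [-3.14, -0.001, 0.954]
contact_force: [-0.8, 7.9, -1.9]
opening: 0.566
grasp_force: 65.9
```

Call:
step_arm(
  plan="0 0 5 0 0 0 150;0 0 10 0 0 0 150;0 0 15 0 0 0 150;0 0 20 0 0 0 150;0 0 25 0 0 0 150;0 0 29 0 0 0 150;0 0 29 0 0 0 150;0 0 29 0 0 0 150",
)

```text
clock: 5.1
eef_pos: [477.0, -8.1, 92.1]
tcp_rot: [-3.14, -0.001, 1.458]
contact_force: [-1.5, 9.2, -0.2]
opening: 0.568
grasp_force: 66.1
```

Call:
step_arm(
  plan="0 0 0 0 0 0 75;0 0 0 0 0 0 0;0 0 0 0 0 0 0;0 0 0 0 0 0 0;0 0 0 0 0 25 0;0 0 0 0 0 50 0;0 0 0 0 0 60 0;0 0 0 0 0 60 0",
)

```text
clock: 5.9
eef_pos: [478.8, -9.4, 153.5]
tcp_rot: [3.139, -0.0, 1.458]
contact_force: [-0.3, -0.2, -0.1]
opening: 0.996
grasp_force: 0.0
```

```bash
python3 -c "
from h import *
look('wrist',478,-9,save='pics/f.png');p,d,c=look('top',475.5,-5.5);cv2.imwrite('pics/f2.png',p[...,::-1])"
```

```text
5.9 [478.8  -9.4 153.5] [ 3.139 -0.     1.458] [-0.3 -0.2 -0.1]
66 66.9 [477.3  -8.7] ((477.9327697753906, -8.905670166015625), (107.1042709350586, 107.10327911376953), 37.214054107666016)
92 92.9 [477.9  -8. ] ((477.9304504394531, -7.964664459228516), (56.60803985595703, 49.91034698486328), 84.15526580810547)
122 122.6 [477.9  -7.5] ((477.8258056640625, -7.505704879760742), (36.40570068359375, 14.238070487976074), 57.424198150634766)
dark 78 [195.4 204.6] [429.1  -2.1  71. ] 74.3
dark 60 [231.5 244.8] [454.1 -42.8  71. ] 75.1
5.95 [478.   -9.3 152.4] [ 3.14  -0.     1.458] [-1.3  1.5 -0.1]
66 65.8 [475.4  -5.8] ((475.00543212890625, 13.211252212524414), (106.63166809082031, 67.27637481689453), 0.14535722136497498)
92 91.7 [476.1  -3.5] ((476.3437194824219, 1.9652290344238281), (38.327857971191406, 51.15896224975586), 82.77391815185547)
122 121.0 [478.   -0.5] ((478.7428283691406, -0.4233369827270508), (22.509967803955078, 14.324951171875), 59.150360107421875)
dark 16 [368.8 181. ] [461.3 -33.9  71. ] 73.8
dark 14 [350.3 201.1] [424.3  -0.5  71. ] 73.9
```

View pics/f.png

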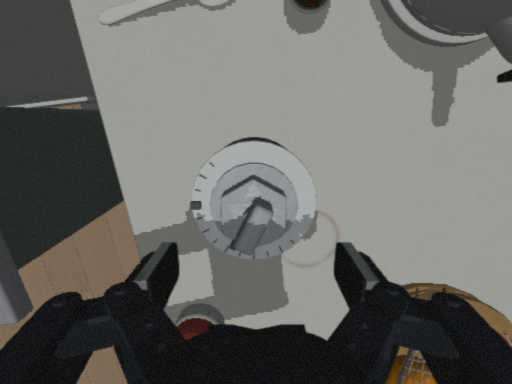

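The nut followed the jaws by 1.065 rad. The bar stands at 57.4° and the mark at about 172.5°. Next is gripping the bar.

Call:
step_arm(
  plan="0 0 -7 0 0.5 0 60;0 0 -14 0 0.5 0 100;0 0 -21 0 0.5 -10 120;0 0 -26.1 0 0.5 -20 120;0 0 -26.1 0 0.5 -30 120;0 0 -26.1 0 0.5 -40 120;0 0 -26.1 0 0.5 -40 120;0 0 -26.1 0 0.5 -40 120",
)

```text
clock: 6.8
eef_pos: [477.5, -8.7, 111.8]
tcp_rot: [-3.141, 0.001, 1.004]
contact_force: [-1.0, 0.1, 0.2]
opening: 0.529
grasp_force: 0.0
```

Call:
step_arm(
  plan="0 0 0 0 0 0 200;0 0 0 0 0 0 235;0 0 0 0 0 0 235;0 0 0 0 0 0 235;0 0 0 0 0 0 235;0 0 0 0 0 0 235",
  force=40,
)

```text
clock: 7.4
eef_pos: [477.2, -8.3, 112.7]
tcp_rot: [-3.14, -0.0, 1.002]
contact_force: [-3.1, 3.9, 5.1]
opening: 0.154
grasp_force: 40.5
```

Call:
step_arm(
  plan="0 0 -5 0 0 0 235;0 0 -10 0 0 0 235;0 0 -15 0 0 0 235;0 0 -20 0 0 0 235;0 0 -25 0 0 0 235;0 0 -30 0 0 0 235;0 0 -35 0 0 0 235;0 0 -40 0 0 0 235",
)

```text
clock: 8.2
eef_pos: [477.3, -8.5, 112.7]
tcp_rot: [-3.141, 0.0, 0.301]
contact_force: [-2.6, 3.0, 3.9]
opening: 0.159
grasp_force: 40.3
```

Call:
step_arm(
  plan="0 0 -5 0 0 0 235;0 0 -10 0 0 0 235;0 0 -15 0 0 0 235;0 0 -20 0 0 0 235;0 0 -23 0 0 0 235;0 0 -24.5 0 0 0 235;0 0 -24.5 0 0 0 235;0 0 -24.5 0 0 0 235",
)

```text
clock: 9.0
eef_pos: [477.3, -8.6, 112.7]
tcp_rot: [-3.141, 0.001, -0.123]
contact_force: [-4.0, 2.2, 7.4]
opening: 0.152
grasp_force: 40.6
```

Call:
step_arm(
  plan="0 0 0 0 0 0 200;0 0 0 0 0 0 120;0 0 0 0 0 0 60;0 0 0 0 0 10 0;0 0 0 0 0 30 0;0 0 0 0 0 42 0;0 0 0 0 0 42 0;0 0 0 0 0 42 0",
)

```text
clock: 9.8
eef_pos: [477.9, -8.8, 154.5]
tcp_rot: [-3.141, -0.001, -0.123]
contact_force: [-0.9, -0.4, -0.7]
opening: 1.003
grasp_force: 0.0
```

```bash
python3 -c "
from h import *
p,d,c=look('wrist',478,-9);cv2.imwrite('pics/g.png',cv2.resize(p[100:300,130:390,::-1],None,fx=3,fy=3,interpolation=2))"
```

```text
9.8 [477.9  -8.8 154.5] [-3.141e+00 -1.000e-03 -1.230e-01] [-0.9 -0.4 -0.7]
66 66.8 [477.7  -9.2] ((477.52490234375, -9.2108154296875), (106.87711334228516, 107.02533721923828), 37.75164031982422)
92 92.7 [478.   -9.1] ((478.2804870605469, -8.877914428710938), (55.79094696044922, 50.399757385253906), 82.91705322265625)
122 122.4 [478.5  -9.5] ((478.5075378417969, -9.030226707458496), (13.632272720336914, 36.28184127807617), 82.33097839355469)
dark 30 [254.  180.9] [500.7 -10.   71. ] 79.4
dark 26 [224.5 204.6] [483.3  17.3  71. ] 79.8
dark 38 [256.3 259.3] [428.1  -3.   71. ] 72.9
```

View pics/g.png

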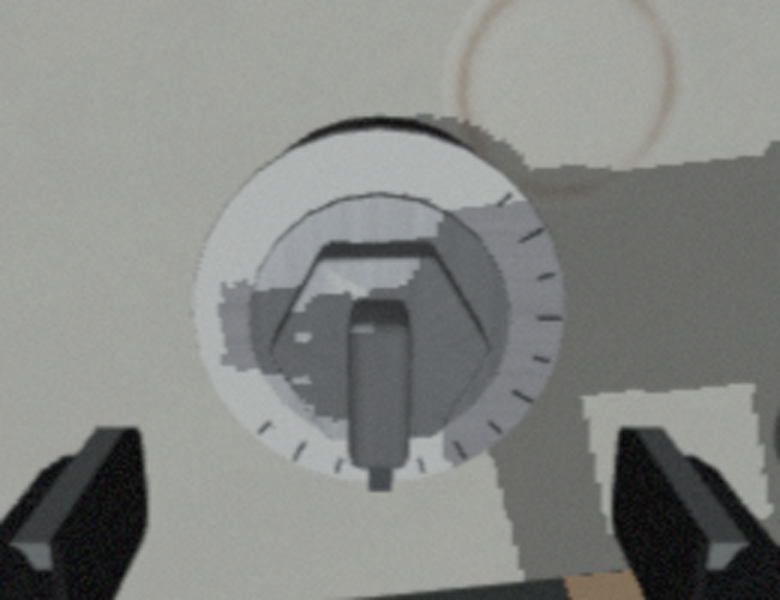

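The bar, pointer and mark line up vertically at x≈380 in the crop, with the bar near -7.4° and the mark near -7°. Next is re-tightening the nut.

Call:
step_arm(
  plan="0 0 8 0 0 0 0;0 0 16 0 0 0 0;0 0 24 0 0 0 0;0 0 30.5 0 0 -15 0;0 0 30.5 0 0 -30 0;0 0 30.5 0 0 -45 0;0 0 30.5 0 0 -62 0;0 0 30.5 0 0 -62 0",
)

```text
clock: 10.65
eef_pos: [475.7, -8.7, 89.9]
tcp_rot: [-3.14, 0.004, 0.409]
contact_force: [-0.6, -0.3, 1.4]
opening: 1.002
grasp_force: 0.0
```

Call:
step_arm(
  plan="0 0 0 0 0 0 60;0 0 0 0 0 0 100;0 0 0 0 0 0 130;0 0 0 0 0 0 150;0 0 0 0 0 0 150;0 0 0 0 0 0 150",
  force=60,
)

```text
clock: 11.25
eef_pos: [477.9, -8.2, 93.4]
tcp_rot: [-3.141, -0.001, 0.409]
contact_force: [-3.5, 4.8, 8.0]
opening: 0.563
grasp_force: 61.2
```

Call:
step_arm(
  plan="0 0 -5 0 0 0 150;0 0 -10 0 0 0 150;0 0 -15 0 0 0 150;0 0 -20 0 0 0 150;0 0 -25 0 0 0 150;0 0 -30 0 0 0 150;0 0 -35 0 0 0 150;0 0 -38 0 0 0 150",
)

```text
clock: 12.05
eef_pos: [477.9, -8.8, 93.4]
tcp_rot: [3.142, -0.001, -0.257]
contact_force: [-2.1, -0.9, 6.2]
opening: 0.565
grasp_force: 61.2
```

Call:
step_arm(
  plan="0 0 -5 0 0 0 150;0 0 -10 0 0 0 150;0 0 -15 0 0 0 150;0 0 -19 0 0 0 150;0 0 -21 0 0 0 150;0 0 -22 0 0 0 150;0 0 -22 0 0 0 150;0 0 -22 0 0 0 150",
)

```text
clock: 12.85
eef_pos: [477.8, -9.1, 93.4]
tcp_rot: [3.141, -0.001, -0.637]
contact_force: [-3.0, -3.0, 7.2]
opening: 0.566
grasp_force: 61.2
```

```bash
python3 -c "
from h import *
s=r.sense();print(s['tcp_rot'],s['wrist_torque'],s['contact_force'],s['eef_pos'])"
```

```text
[ 3.14137052e+00 -8.67702708e-04 -6.37231624e-01] [-0.46390084  0.55372182  0.10428209] [-2.99027094 -3.00799852  7.19559208] [477.79709462  -9.09034958  93.3938369 ]
```

Call:
step_arm(
  plan="0 0 -1 0 0 0 150;0 0 -2 0 0 0 150;0 0 -3 0 0 0 150;0 0 -3 0 0 0 150;0 0 -3 0 0 0 150",
)

```text
clock: 13.35
eef_pos: [477.8, -9.1, 93.4]
tcp_rot: [3.141, -0.002, -0.685]
contact_force: [-2.7, -1.7, 8.4]
opening: 0.565
grasp_force: 62.2
```

```bash
python3 -c "
from h import *
s=r.sense();print(s['tcp_rot'],s['wrist_torque'],s['contact_force'],s['opening'])"
```

```text
[ 3.14057936e+00 -1.52438825e-03 -6.84989068e-01] [-0.22610627  0.56083063  2.26748127] [-2.72720814 -1.74309629  8.42930827] 0.5654021046137395
```

Torque has risen to 2.3 N m, so the nut is against its stop. Releasing, lifting and checking.

Call:
step_arm(
  plan="0 0 0 0 0 0 75;0 0 0 0 0 0 0;0 0 0 0 0 0 0;0 0 0 0 0 0 0;0 0 0 0 0 25 0;0 0 0 0 0 45 0;0 0 0 0 0 60 0;0 0 0 0 0 60 0",
)

```text
clock: 14.15
eef_pos: [479.0, -8.7, 154.0]
tcp_rot: [-3.139, -0.003, -0.691]
contact_force: [-0.9, -0.1, 0.3]
opening: 1.001
grasp_force: 0.0
```

Call:
step_arm(
  plan="0 0 8 0 0 0 0;0 0 16 0 0 0 0;0 0 24 0 0 0 0;0 0 31.5 0 0 0 0;0 0 31.5 0 0 0 0;0 0 31.5 0 0 0 0",
)

```text
clock: 14.75
eef_pos: [477.4, -8.7, 151.6]
tcp_rot: [3.142, 0.001, -0.145]
contact_force: [-0.4, 0.1, -0.2]
opening: 1.005
grasp_force: 0.0
```

```bash
python3 -c "
from h import *
p,d,c=look('wrist',478,-9);cv2.imwrite('pics/h.png',cv2.resize(p[100:300,130:390,::-1],None,fx=3,fy=3,interpolation=2))"
```

```text
14.75 [477.4  -8.7 151.6] [ 3.142e+00  1.000e-03 -1.450e-01] [-0.4  0.1 -0.2]
66 66.7 [476.8  -9.2] ((477.69091796875, -9.180961608886719), (107.38960266113281, 106.63310241699219), 13.00030517578125)
92 92.7 [478.   -9.2] ((478.3047790527344, -9.296955108642578), (55.7514762878418, 50.55668258666992), 81.68333435058594)
122 122.4 [478.8  -9.3] ((478.7786865234375, -8.981637001037598), (13.682028770446777, 36.4290771484375), 83.64664459228516)
dark 31 [250.5 181.2] [500.9  -7.7  71. ] 79.9
dark 20 [224.5 204. ] [484.7  16.7  71. ] 79.5
dark 38 [257.3 260.6] [427.9  -2.8  71. ] 72.9
```

View pics/h.png

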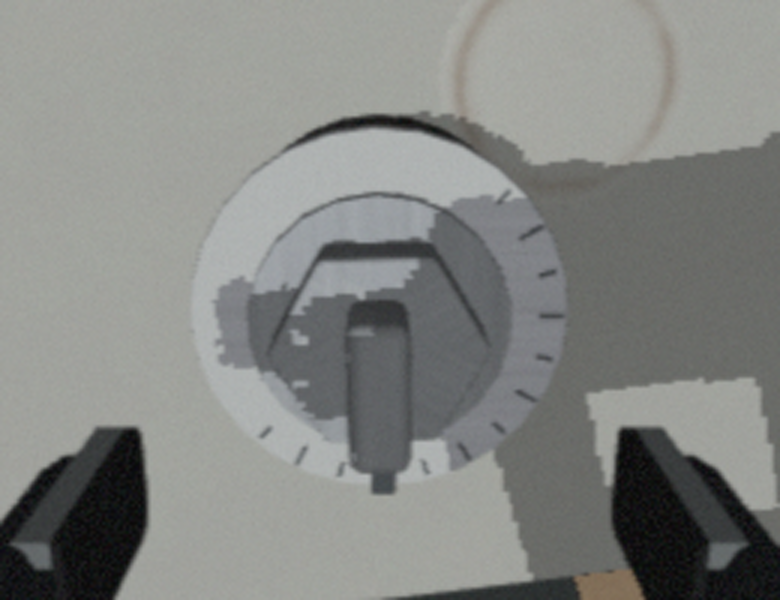

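The pointer is hidden behind the bar here. Retreating so that the top camera can see pointer and mark together.

Call:
step_arm(
  plan="0 0 0 0 0 40 0;0 0 0 0 -10 80 0;0 0 0 0 -50 95 0;0 0 0 -10 -90 95 0;0 0 0 -20 -130 95 0;0 0 0 -30 -170 95 0;0 0 0 -40 -210 95 0;0 0 0 -40 -250 95 0",
)

```text
clock: 15.6
eef_pos: [436.3, -260.1, 247.1]
tcp_rot: [-3.141, 0.001, -0.144]
contact_force: [-0.1, 0.5, 0.6]
opening: 0.998
grasp_force: 0.0
```

Run:
```python
from h import *
P=[look('top',475.5,-5.5) if i==0 else r.grab_frame('top') for i in range(6)]
p=np.mean([x[0] for x in P],0).astype(np.uint8)
cv2.imwrite('pics/i.png',cv2.resize(p[140:220,300:400,::-1],None,fx=7,fy=7,interpolation=2))
S=r.grab_frame('scene')[0]
```

```text
15.6 [ 436.3 -260.1  247.1] [-3.141e+00  1.000e-03 -1.440e-01] [-0.1  0.5  0.6]
66 65.9 [475.5  -6. ] ((475.06610107421875, -6.2694549560546875), (106.12053680419922, 106.72201538085938), 89.77893829345703)
92 91.7 [475.3  -6.1] ((475.3413391113281, -6.0047607421875), (54.948516845703125, 50.62086868286133), 79.69986724853516)
122 121.5 [475.6  -6.3] ((475.4203796386719, -5.932989120483398), (14.025463104248047, 35.65558624267578), 82.75051879882812)
dark 20 [355. 186.] [451.8  -9.2  71. ] 79.4
dark 44 [350.6 196.4] [432.8  -1.2  71. ] 75.7
```

View pics/i.png

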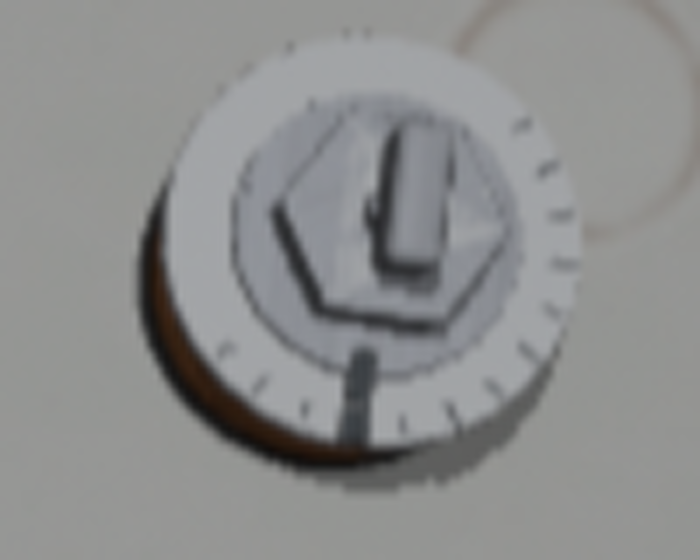

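The pointer (364,365) and mark (354,430) form one straight line, and the nut's flats are back in their starting orientation. Handing in.

```bash
python3 -c "
from rig import r
print(r.sign_off())"
```

```text
the job is handed in; nothing more can be done
None
```

The squat mill's nut was loosened by about 61°, its pointer was set to the mark (aligned to within about 1° in the last picture), and the nut was turned back hard against its stop; the tall mill was not touched, and the job was handed in at about 16 s.

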